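# Clamp a circuit board carrier with a swing strap and wing nut

## Robot

A 6-joint arm with a two-finger parallel gripper is mounted at the origin on the work surface. World frame = base frame: x ahead of the robot, y to its left, z up, the work surface at z = 0. Lengths are in m, angles in rad, forces in N, time in s.
With the tool pointing down it reaches from about 0.35 to 0.85 m from the base axis. Payload 8.1 kg.
Tool frame: the origin (TCP) lies at the very end of the fingers, on their centre line; the grasp point (between the pads) lies 19 mm behind it (bot.grip_depth is the z of the grasp point in the tool frame, in m); z points along the fingers, y is the line along which they close (so a half turn about z gives the same grasp; the last joint's range is limited). The gripper opens to 85 mm and grips with 20 to 120 N. Pads are 22 mm wide; open, the fingers measure 114 mm over their backs; the gripper's body (76 mm by 85 mm) begins 54 mm behind the grasp point. The pads swing forward as they close: fully open they stand 13 mm farther back than shut.
Start: joints at [-1.245, 0.13, 1.488, -0, 1.523, -0.085], TCP at [0.24, -0.55, 0.231] pointing down, gripper open.
Joint ranges: [-2.96, 2.96], [-0.89, 2.26], [0.02, 2.5], [-1.34, 4.48], [0, 2.73], [-2.66, 2.66]. Speed limits (rad/s): [2.39, 2.39, 2.79, 3.14, 3.14, 3.14].

## Interface

Orientations are given as a rotation vector (axis times angle).
In Python, from workcell import bot gives the robot as it stands. The module is installed in compiled form; this text tells all that it offers.
- The arm moves only by the tool servo_tool, never from a script. Its argument "steps" is a list of rows, each an object of numbers: "x", "y", "z": the shift along the tool's x, y, z in cm; "wx", "wy", "wz": the turn, a rotation vector about the tool's x, y, z in rad. A call has 1 to 20 rows; each row is the pose to reach, as a shift and turn from the pose commanded when the call began, along the tool's axes at that moment; what a row does not reach only later rows make up. A row lasts 1/10 s, in which the tool goes at most 50 mm and 8.59 degrees, less where a joint would pass 70% of its speed; a pose out of reach is approached as far as the arm can. A call with a gripper value outside its range is refused whole. "jaw" is the closure, from 0 (fully open) to 1 (shut), set as the call begins (left out, the last holds). The fingers move at their own pace and stop on an object; the grip force is fixed at half the most. Time passes only in rows, so rows that repeat a pose let the fingers close. It gives the time, the measured TCP pose, the force, the opening and the grip force at its end, in the units of the state.
- bot.observe(): the state, without advancing time (a new reading comes with each control period).
- bot.read_camera(name): name is "scene" or "top"; returns the picture (480x640x3 uint8, blue, green, red); there is no depth.
- bot.get_calibration(name): a dict with "fx", "fy", "cx", "cy" (pixels), "R" (3x3) and "t" (3): a world point X has camera coordinates R X + t. Camera axes: x right, y down, z forward; pixel columns grow to the right and rows downward; lengths in m; the calibration is good to about 2 mm. A picture is of the moment at which its call begins. get_calibration takes no time and is no camera call.
- bot.hand_in(): hands the job in; it is judged then, once.
Trained networks look in the newest picture that a camera, given by its name, has taken for a name from the list of things; names that differ only in an ending like _2 or _b are one class to them, and where a whole thing is asked for, a point or a joint stands for the part that bears it (a point fixed in the world has none). Each returns a list of dicts, best first, with "confidence" (0 to 1); they miss things now and then, are a little off and sometimes report something else, mostly with a low value. They report only what shows in the picture. A call takes as long as a camera call.
- bot.cut_out(camera, name): "mask" (480x640 bool, what is visible of it) and "box" ([left, top, width, height] in pixels, round what is visible of it).
The state is a dict: "time": time; "q": joint angles; "joint_velocities": joint speeds; "joint_torque": joint torques, N m; "tcp_pos": TCP position; "eef_rot": TCP orientation; "contact_force": force on the tool from outside, world axes, zero at the start; "torque": the same for the moment, N m; "gripper_width": opening from 0.0 (shut) to 1.0 (fully open); "finger_force": force on a finger pad.
Only numpy, scipy, OpenCV 4.12 (cv2) and the standard library are available. Lean on these libraries where they do the work, as an engineer would, in place of code of your own. Each camera call takes 0.05 s, during which the arm holds its last target. There are 200 camera calls.

## Task

With your fingertips, push the upright pin of the clamp's swing strap so that the strap swings in over the board until its slot is fully home round the stud. Then tighten the loose wing nut on that stud, clockwise seen from above, by stroking its wings round with a fingertip again and again until it stops, snug on the strap. Do not pick anything up, and leave the board carrier and the things lying around where they are.

Things in the scene. Friction and masses are not known exactly. Their poses are not given: they have to be found in the camera images.
- fixture: Dark steel board-clamping fixture fixed to the bench: base plate 200 (its x) by 240 (its y) by 15 mm thick. Origin: centre of its underside, on the bench; x, y as said, z up. A fixed threaded stud (12 mm thick, top 88 mm above the bench) stands at x = +30, y = +70 mm in this frame and carries the wing nut; the swing strap's pivot is at x = +30, y = -80 mm. Nothing on the fixture is taller than the stud.
- strap_pivot (a point): Pivot axis (vertical) of the swing strap, at the height of the strap's top face, 37 mm above the bench.
- strap (a joint): Swing angle of the strap about its vertical pivot, rad. 0 = closed: the strap lies along the fixture's +y, its side slot is fully home round the stud and it meets a stop. Grows as it opens, anticlockwise seen from above (its free end moves towards the fixture's -x); 1.4 is the most. It starts between 0.6 and 1.2, and stays where it is left (1 to 2 N at the pin move it).
- strap_pin (a point): The upright black push pin on the strap: 12 mm diameter, 70 mm from the pivot, standing 35 mm above the strap's top face (from 37 to 72 mm above the bench). This point is its middle, 54.5 mm above the bench. The strap is a flat steel bar, 30 mm wide, 10 mm thick (27 to 37 mm above the bench), 173 mm from pivot to free end.
- nut_center (a point): On the vertical axis of the steel wing nut, half-way up its wings. The nut has a hub of 24 mm diameter on a 32 mm flange, and two opposite upright wings, 80 mm tip to tip, 7 mm thick; the wings are 26 mm high (13 mm above and below this point). When snug this point is 58 mm above the bench (wings from 45 to 71 mm, flange down on the strap's top face at 37 mm); it is higher when looser: one turn clockwise lowers it by 5 mm (0.8 mm per rad).
- wing_tip (a point): Outer end of one of the wings, half-way up, 40 mm from the nut's axis; the other wing is the same on the opposite side.
- wing_nut (a joint): Turn of the wing nut, rad: grows as it is tightened (clockwise seen from above). 0 = backed right off, 9.0 = snug on the strap, where it stops hard. It starts between 0.8 and 4.2. It turns easily (1 to 2 N on a wing) and stays where it is left.
- board_carrier: Loose black carrier, 136 (x) by 98 (y) by 6 mm, with a green circuit board on it, resting on the fixture's base plate (15 mm above the bench) under the strap's path; all of it lies below 24 mm. Origin: centre of its underside. To be left where it is.
- spare_nut: Loose smaller spare wing nut, 48 mm across, 22 mm high, standing on a corner of the fixture's base plate (near its x = -75, y = +85 mm). Bystander. Origin: centre of its underside.
- reel: Component reel lying flat, 127 mm diameter, 14 mm high. Bystander. Origin: centre of its underside.
- screwdriver: Screwdriver lying on the bench. Bystander.
- bottle: White bottle, 50 mm diameter, 120 mm high. Bystander. Origin: centre of its underside.
- parts_bin: Open black bin, 100 by 130 by 50 mm. Bystander. Origin: centre of its underside.
- scanner: Hand scanner on its round foot, 85 mm high. Bystander. Origin: centre of its underside.

How it is judged:
By the outcome, as a careful person would: the job done as asked, in the order asked, and still so for the second after the job is handed in, with the robot touching nothing.
It also fails if it takes over 72 s, if anything falls off the work surface, if the arm or the gripper's body presses on something with over 40 N, if the wrist force passes 120 N, or if a joint passes its speed limit or range.

## Working session

There is one attempt and no reset: what is moved stays moved. The work goes in short steps, Python scripts to look and compute and a tool call to move; the robot and the scene stay as the last step left them, time stands still between calls to the robot, and variables do not carry over. Pictures are saved under pics/ and viewed, at most 10 in all, crops included, and the job is handed in when it is done.

Besides the shell and the picture viewer there is one more tool, called after "Emit:" in YAML: its name, and indented under it one key for each argument. servo_tool: Moves the arm, as the interface text tells. Its arguments: {"type":"object","properties":{"steps":{"type":"array","items":{"type":"object","properties":{"x":{"type":"number"},"y":{"type":"number"},"z":{"type":"number"},"wx":{"type":"number"},"wy":{"type":"number"},"wz":{"type":"number"}}}},"jaw":{"type":"number"}},"required":["steps"]}

```bash
mkdir -p pics; cat > h.py <<'E'
import numpy as np, cv2
from workcell import bot
def proj(c,X):
    k=bot.get_calibration(c); p=np.array(k['R'])@np.array(X,float)+np.array(k['t'])
    return np.array([k['fx']*p[0]/p[2]+k['cx'],k['fy']*p[1]/p[2]+k['cy']])
def ray(c,u,v,z):
    k=bot.get_calibration(c);R=np.array(k['R']);t=np.array(k['t']);o=-R.T@t
    d=R.T@np.array([(u-k['cx'])/k['fx'],(v-k['cy'])/k['fy'],1]); return o+d*(z-o[2])/d[2]
E
python3 - <<'E'
from h import *
for c in ['top','scene']:
    im=bot.read_camera(c); cv2.imwrite(f'pics/{c}0.png',im)
    k=bot.get_calibration(c); print(c,'cam at',-np.array(k['R']).T@np.array(k['t']),k['fx'])
    for n in ['fixture','strap_pin','wing_tip','board_carrier','strap','spare_nut','bottle','scanner']:
        for d in bot.cut_out(c,n)[:2]:
            m=d['mask'];ys,xs=np.nonzero(m); print(n,round(d['confidence'],2),d['box'],xs.mean().round(1),ys.mean().round(1), cv2.minAreaRect(np.c_[xs,ys].astype(np.float32)))
s=bot.observe();print(s['tcp_pos'],s['eef_rot'],s['time'])
E
```

```text
top cam at [0.47653192 0.02308089 1.43604404] 583.9513013968545
fixture 0.89 [226.5, 196.4, 108.2, 96.5] 282.4 242.8 ((281.19940185546875, 246.2259063720703), (99.55998992919922, 87.61199188232422), 10.203973770141602)
fixture 0.71 [260.1, 232.1, 61.5, 60.1] 291.8 259.3 ((291.06085205078125, 259.5677795410156), (13.71175479888916, 77.68476104736328), 48.07745361328125)
strap_pin 0.69 [259.9, 229.1, 64.1, 56.9] 292.5 258.5 ((291.415283203125, 259.37200927734375), (13.426469802856445, 76.72268676757812), 47.04541015625)
wing_tip 0.5 [250.3, 207.4, 9.4, 35.7] 254.6 227.1 ((255.13514709472656, 225.31082153320312), (31.564605712890625, 6.082762718200684), 80.53767395019531)
strap 0.59 [260.1, 228.1, 63.1, 62.2] 292.4 259.2 ((291.56866455078125, 259.5797424316406), (14.334457397460938, 77.10295867919922), 49.26789093017578)
spare_nut 0.6 [241.5, 259.6, 9.7, 10.9] 246.1 264.9 ((245.50001525878906, 265.0000305175781), (9.943960189819336, 11.641709327697754), 75.96376037597656)
spare_nut 0.42 [250.1, 212.4, 10.7, 31.1] 254.6 225.2 ((255.41107177734375, 224.6627655029297), (30.76000213623047, 
[... 1291 characters left out ...]
0 ((400.0, 289.0), (10.0, 22.0), 90.0)
bottle 0.87 [443.3, 374.7, 36.5, 47.3] 462.6 398.2 ((462.9396667480469, 396.97418212890625), (29.281339645385742, 48.5833854675293), 23.198591232299805)
bottle 0.7 [345.0, 277.4, 24.7, 28.9] 358.1 293.2 ((359.5, 293.0), (10.606602668762207, 36.06245040893555), 45.0)
scanner 0.79 [353.7, 372.8, 46.8, 67.0] 374.4 409.3 ((371.69512939453125, 410.256103515625), (58.87751388549805, 48.88238525390625), 38.65980911254883)
scanner 0.29 [344.3, 279.1, 28.4, 29.5] 357.8 293.8 ((359.231689453125, 292.5853576660156), (12.65007495880127, 35.91996765136719), 38.65980911254883)
[ 0.23966059 -0.55005475  0.23130201] [-3.07550916e+00 -6.40843578e-01 -5.92371525e-05] 0.9
```

View pics/top0.png

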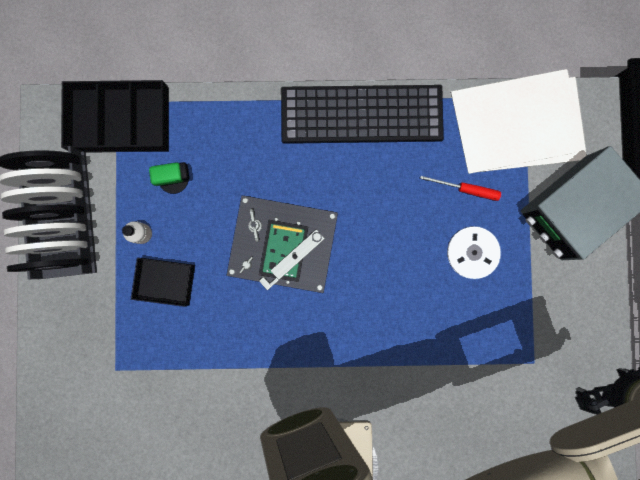

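View pics/scene0.png

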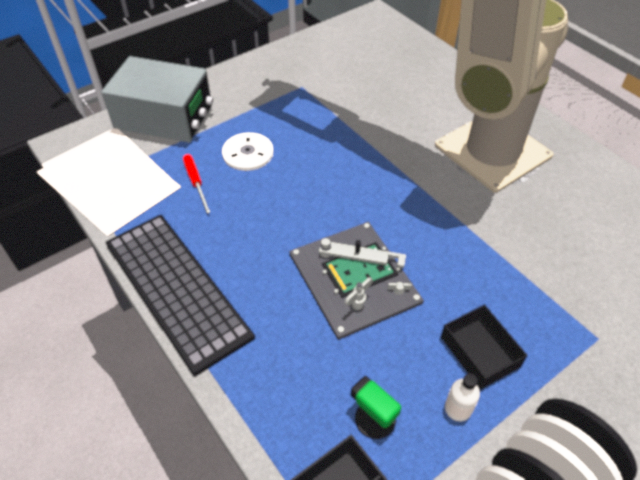

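The top view shows the fixture around (282,243), with the pivot at about (317,237), the nut at (254,226), the strap running to (266,285) and the spare nut at (246,265). The scene view shows the pin at about (358,246) and the nut at (358,294).

```bash
python3 - <<'E'
from h import *
t=cv2.imread('pics/top0.png')[185:305,215:345]; s=cv2.imread('pics/scene0.png')[215:345,280:430]
a=cv2.resize(t,None,fx=4.6,fy=4.6,interpolation=cv2.INTER_CUBIC)
b=cv2.resize(s,None,fx=4.6,fy=4.6,interpolation=cv2.INTER_CUBIC)
cv2.imwrite('pics/t1.png',a);cv2.imwrite('pics/s1.png',b)
bot.read_camera('top')
d=bot.cut_out('top','fixture')[0]
m=d['mask'].astype(np.uint8);c=max(cv2.findContours(m,0,2)[0],key=cv2.contourArea)[:,0]
P=np.array([ray('top',u,v,.015)[:2] for u,v in c])
r=cv2.minAreaRect((P*1000).astype(np.float32));print(r,cv2.boxPoints(r))
E
```

```text
((537.5269775390625, 102.40675354003906), (242.2208251953125, 216.35260009765625), 79.13381958007812) [[408.459       3.8607788]
 [620.93243   -36.92511  ]
 [666.595     200.95273  ]
 [454.12152   241.73862  ]]
```

View pics/t1.png

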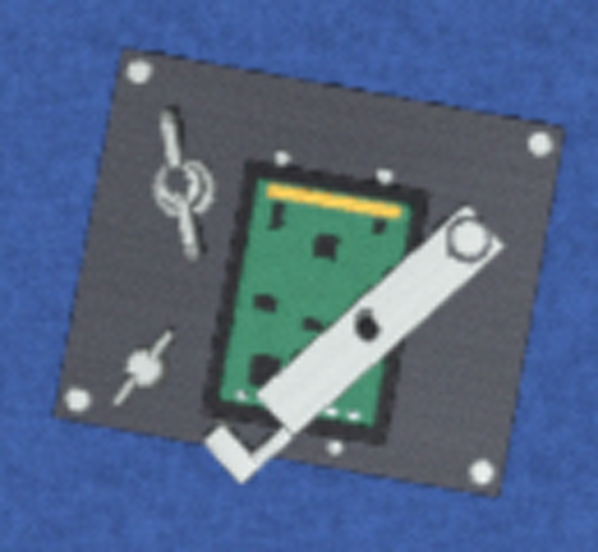

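View pics/s1.png

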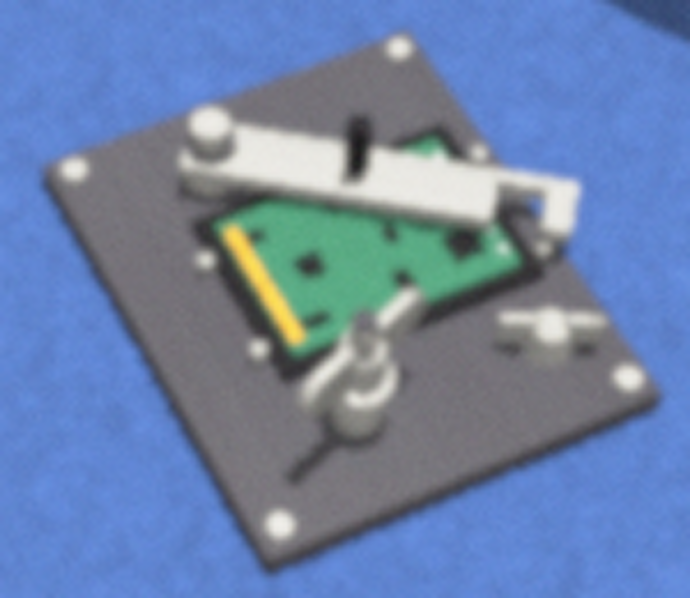

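```bash
cat > fit.py <<'E'
from h import *
def tz(u,v,z): return ray('top',215+(u+.5)/4.6-.5,185+(v+.5)/4.6-.5,z)[:2]
img=np.array([tz(*p,.015) for p in [(122,48),(565,126),(498,495),(54,415)]])
F=np.array([(.1,.12),(.1,-.12),(-.1,-.12),(-.1,.12)])
A=img-img.mean(0);th=np.arctan2((F[:,0]*A[:,1]-F[:,1]*A[:,0]).sum(),(F*A).sum())
R=np.array([[np.cos(th),-np.sin(th)],[np.sin(th),np.cos(th)]]);c=img.mean(0)
if __name__=='__main__':
    print('c',c,'th',th,'res',(img-c-F@R.T)*1000)
    f=lambda p:(R.T@(p-c))*1000
    piv=f(tz(468,238,.045));end=f(tz(224,460,.037));print('piv',piv,'end',end,'pinbase',f(tz(368,332,.040)))
    for z in (.06,.075): print('wings',f(tz(167,110,z)),f(tz(193,257,z)),'stud',f(tz(180,182,.088)))
    d=end-np.array([30,-80]);q=np.arctan2(-d[0],d[1]);print('q',q,np.linalg.norm(d))
    W=lambda x,y:(c+R@np.array([x,y])/1000).round(4)
    print('stud W',W(30,70),'pivot W',W(30,-80),'pin W',W(30-70*np.sin(q),-80+70*np.cos(q)),'closedpin',W(30,-10),'spare',f(tz(145,368,.03)))
    # scene check
    for X in [(*W(30,70),.088),(*W(30-70*np.sin(q),-80+70*np.cos(q)),.072),(*W(-100,-120),.015)]:
        print((proj('scene',X)-[280,215])*4.6)
    from scipy.spatial.transform import Rotation as Q
    s=bot.observe();print(Q.from_rotvec(s['eef_rot']).as_matrix().round(3),s['contact_force'],s['time'],s['gripper_width'])
E
python3 fit.py
```

```text
c [0.54450405 0.1010063 ] th -0.19190692355101074 res [[-1.30647025 -0.29944582]
 [-0.56134247  0.47155759]
 [ 1.00022583  0.96892496]
 [ 0.86758689 -1.14103674]]
piv [ 29.83034912 -79.61680284] end [-105.61875202   24.76410611] pinbase [-27.17879105 -37.06098238]
wings [66.57051309 84.21510953] [-5.4957686  57.30963185] stud [29.5506859  67.61973781]
wings [65.27950754 82.32191732] [-6.00119303 55.70973125] stud [29.5506859  67.61973781]
q 0.9130564118546824 171.37083716483673
stud W [0.5873 0.164 ] pivot W [0.5587 0.0168] pin W [0.5125 0.0693] closedpin [0.572  0.0855] spare [-66.00211469  74.6203501 ]
[355.53268113 322.45420765]
[350.58189676 125.06145803]
[399.48283724  29.48251457]
[[ 0.917  0.399 -0.   ]
 [ 0.399 -0.917  0.   ]
 [-0.    -0.    -1.   ]] [ 0.23380341  0.16564209 -0.25721856] 1.0 0.9999968821307653
```

```bash
cat > plan.py <<'E'
from fit import *
from scipy.spatial.transform import Rotation as Q
W=lambda x,y:c+R@np.array([x,y])/1000
def tool(pts,s=None):
    s=s or bot.observe(); M=Q.from_rotvec(s['eef_rot']).as_matrix()
    return ((np.array(pts)-s['tcp_pos'])@M*100).round(1)
def behind(q,d):  # finger centre, d mm behind pin at swing q
    p=np.array([30-70*np.sin(q),-80+70*np.cos(q)])-d*np.array([np.cos(q),np.sin(q)])
    return W(*p)
E
python3 - <<'E'
from plan import *
b=behind(.913,38)
print(b,tool([[*b,.2],[*b,.048]]))
base=np.array([*b,.048])
s=bot.observe();s['tcp_pos']=base
print(tool([[*behind(q,17),.048] for q in np.linspace(.913,-.02,14)],s))
E
```

```text
[0.48393919 0.04424107] [[ 46.1 -44.7   3.1]
 [ 46.1 -44.7  18.3]]
[[ 2.  -0.6  0. ]
 [ 2.5 -0.9  0. ]
 [ 2.9 -1.1  0. ]
 [ 3.4 -1.3  0. ]
 [ 3.9 -1.5  0. ]
 [ 4.4 -1.6  0. ]
 [ 4.9 -1.6  0. ]
 [ 5.4 -1.7  0. ]
 [ 5.9 -1.7  0. ]
 [ 6.5 -1.7  0. ]
 [ 7.  -1.6  0. ]
 [ 7.5 -1.5  0. ]
 [ 8.  -1.3  0. ]
 [ 8.5 -1.2  0. ]]
```

Emit:
servo_tool:
  steps:
    - {"x":11.5,"y":-11,"z":1}
    - {"x":23,"y":-22,"z":2}
    - {"x":35,"y":-34,"z":3}
    - {"x":46.1,"y":-44.7,"z":3}
    - {"x":46.1,"y":-44.7,"z":3}
    - {"x":46.1,"y":-44.7,"z":3}
    - {"x":46.1,"y":-44.7,"z":3}
    - {"x":46.1,"y":-44.7,"z":3}
    - {"x":46.1,"y":-44.7,"z":3}
    - {"x":46.1,"y":-44.7,"z":3}
    - {"x":46.1,"y":-44.7,"z":3}
    - {"x":46.1,"y":-44.7,"z":3}
    - {"x":46.1,"y":-44.7,"z":3}
    - {"x":46.1,"y":-44.7,"z":3}
    - {"x":46.1,"y":-44.7,"z":3}
  jaw: 1

```text
validation failed for argument at $.st...
```

Emit:
servo_tool:
  steps:
    - {"x":5.0,"y":-5.0,"z":0.5}
    - {"x":9.5,"y":-9.0,"z":1.0}
  jaw: 1

```text
validation failed for argument at $.st...
```

Emit:
servo_tool:
  steps:
    - {"x":3.0,"y":-3.0,"z":0.5,"wx":0.0,"wy":0.0,"wz":0.0}
    - {"x":6.0,"y":-6.0,"z":1.0,"wx":0.0,"wy":0.0,"wz":0.0}
  jaw: 1

```text
time: 1.2
tcp_pos: [0.2705, -0.4707, 0.2208]
eef_rot: [-3.076, -0.638, -0.0]
contact_force: [-0.4, -0.6, -0.2]
gripper_width: 0.69
finger_force: 0.0
```

All six numbers are required in every row.

Emit:
servo_tool:
  steps:
    - {"x":40.1,"y":-38.7,"z":2.0,"wx":0,"wy":0,"wz":0}
    - {"x":40.1,"y":-38.7,"z":2.0,"wx":0,"wy":0,"wz":0}
    - {"x":40.1,"y":-38.7,"z":2.0,"wx":0,"wy":0,"wz":0}
    - {"x":40.1,"y":-38.7,"z":2.0,"wx":0,"wy":0,"wz":0}
    - {"x":40.1,"y":-38.7,"z":2.0,"wx":0,"wy":0,"wz":0}
    - {"x":40.1,"y":-38.7,"z":2.0,"wx":0,"wy":0,"wz":0}
    - {"x":40.1,"y":-38.7,"z":2.0,"wx":0,"wy":0,"wz":0}
    - {"x":40.1,"y":-38.7,"z":2.0,"wx":0,"wy":0,"wz":0}
    - {"x":40.1,"y":-38.7,"z":2.0,"wx":0,"wy":0,"wz":0}
    - {"x":40.1,"y":-38.7,"z":2.0,"wx":0,"wy":0,"wz":0}
    - {"x":40.1,"y":-38.7,"z":2.0,"wx":0,"wy":0,"wz":0}
    - {"x":40.1,"y":-38.7,"z":2.0,"wx":0,"wy":0,"wz":0}
    - {"x":40.1,"y":-38.7,"z":2.0,"wx":0,"wy":0,"wz":0}
    - {"x":40.1,"y":-38.7,"z":2.0,"wx":0,"wy":0,"wz":0}
  jaw: 1

```text
time: 2.6
tcp_pos: [0.4835, 0.0431, 0.2012]
eef_rot: [3.075, 0.641, -0.001]
contact_force: [0.4, -0.6, 0.4]
gripper_width: -0.002
finger_force: 0.0
```

Now at the approach point; a quick check from the top, together with the lowering plan.

Emit:
servo_tool:
  steps:
    - {"x":0,"y":0,"z":4,"wx":0,"wy":0,"wz":0}
    - {"x":0,"y":0,"z":8,"wx":0,"wy":0,"wz":0}
    - {"x":0,"y":0,"z":12,"wx":0,"wy":0,"wz":0}
    - {"x":0,"y":0,"z":15.2,"wx":0,"wy":0,"wz":0}
    - {"x":0,"y":0,"z":15.2,"wx":0,"wy":0,"wz":0}
    - {"x":0,"y":0,"z":15.2,"wx":0,"wy":0,"wz":0}
    - {"x":0,"y":0,"z":15.2,"wx":0,"wy":0,"wz":0}
  jaw: 1

```text
time: 3.3
tcp_pos: [0.4856, 0.043, 0.0518]
eef_rot: [3.075, 0.639, 0.006]
contact_force: [0.1, 0.6, 1.0]
gripper_width: 0.004
finger_force: 0.0
```

```bash
python3 - <<'E'
from plan import *
im=bot.read_camera('scene'); cv2.imwrite('pics/s2.png',cv2.resize(im[160:345,260:430],None,fx=3.2,fy=3.2,interpolation=cv2.INTER_CUBIC))
s=bot.observe();print(s['tcp_pos'],s['contact_force'])
print(tool([[*behind(q,17),.048] for q in np.linspace(.913,0,12)]).tolist())
E
```

```text
[0.4858617  0.04326367 0.05202883] [-0.56648104 -0.459652    0.50123874]
[[1.9, -0.8, 0.4], [2.4, -1.1, 0.4], [2.9, -1.3, 0.4], [3.5, -1.5, 0.4], [4.1, -1.7, 0.4], [4.7, -1.8, 0.4], [5.3, -1.9, 0.4], [5.8, -1.9, 0.4], [6.4, -1.8, 0.4], [7.0, -1.7, 0.4], [7.6, -1.6, 0.4], [8.2, -1.4, 0.4]]
```

View pics/s2.png

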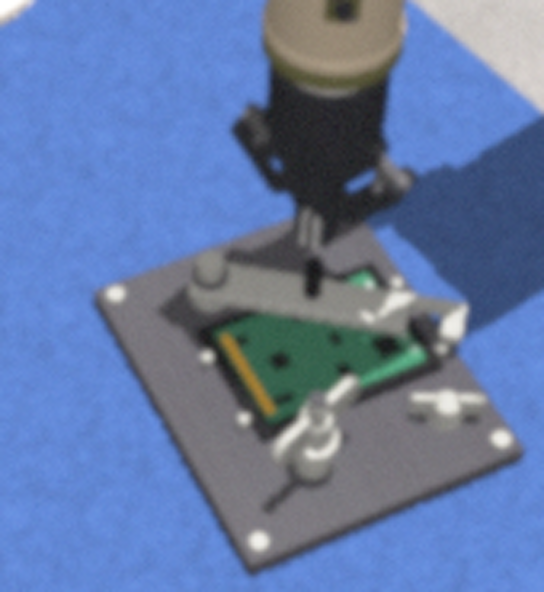

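The shut fingertips stand just behind the pin (pin at about (313,275) in the crop) and clear of everything. Pushing now.

Emit:
servo_tool:
  steps:
    - {"x":1.0,"y":-0.4,"z":0.2,"wx":0,"wy":0,"wz":0}
    - {"x":1.9,"y":-0.8,"z":0.2,"wx":0,"wy":0,"wz":0}
    - {"x":2.4,"y":-1.1,"z":0.2,"wx":0,"wy":0,"wz":0}
    - {"x":2.9,"y":-1.3,"z":0.2,"wx":0,"wy":0,"wz":0}
    - {"x":3.5,"y":-1.5,"z":0.2,"wx":0,"wy":0,"wz":0}
    - {"x":4.1,"y":-1.7,"z":0.2,"wx":0,"wy":0,"wz":0}
    - {"x":4.7,"y":-1.8,"z":0.2,"wx":0,"wy":0,"wz":0}
    - {"x":5.3,"y":-1.9,"z":0.2,"wx":0,"wy":0,"wz":0}
    - {"x":5.8,"y":-1.9,"z":0.2,"wx":0,"wy":0,"wz":0}
    - {"x":6.4,"y":-1.8,"z":0.2,"wx":0,"wy":0,"wz":0}
    - {"x":7.0,"y":-1.7,"z":0.2,"wx":0,"wy":0,"wz":0}
    - {"x":7.4,"y":-1.6,"z":0.2,"wx":0,"wy":0,"wz":0}
    - {"x":7.6,"y":-1.6,"z":0.2,"wx":0,"wy":0,"wz":0}
    - {"x":7.6,"y":-1.6,"z":0.2,"wx":0,"wy":0,"wz":0}
    - {"x":7.6,"y":-1.6,"z":0.2,"wx":0,"wy":0,"wz":0}
  jaw: 1

```text
time: 4.85
tcp_pos: [0.5472, 0.089, 0.0474]
eef_rot: [-3.075, -0.641, -0.001]
contact_force: [0.8, -0.0, 0.8]
gripper_width: 0.002
finger_force: 0.0
```

```bash
cat > fine.py <<'E'
from plan import *
s=bot.observe();p=s['tcp_pos']
v=R.T@(p[:2]-c)*1000;print('finger fix mm',v,'z',p[2],'F fix',R.T@s['contact_force'][:2],s['time'])
E
python3 fine.py; python3 -c "
from plan import *
M=Q.from_rotvec(bot.observe()['eef_rot']).as_matrix()
print('fixture x in tool',M.T@np.r_[R@[1,0],0])"
```

```text
finger fix mm [  4.93436975 -11.30352945] z 0.047364270018867755 F fix [0.77427082 0.1155649 ] 4.85
fixture x in tool [8.23803517e-01 5.66875358e-01 3.05265274e-04]
```

Emit:
servo_tool:
  steps:
    - {"x":0.16,"y":0.11,"z":0,"wx":0,"wy":0,"wz":0}
    - {"x":0.33,"y":0.23,"z":0,"wx":0,"wy":0,"wz":0}
    - {"x":0.41,"y":0.28,"z":0,"wx":0,"wy":0,"wz":0}
    - {"x":0.49,"y":0.34,"z":0,"wx":0,"wy":0,"wz":0}
    - {"x":0.49,"y":0.34,"z":0,"wx":0,"wy":0,"wz":0}
  jaw: 1

```text
time: 5.35
tcp_pos: [0.5505, 0.0884, 0.0469]
eef_rot: [-3.073, -0.641, 0.008]
contact_force: [-13.6, 3.4, 9.4]
gripper_width: -0.002
finger_force: 6.9
```

```bash
python3 fine.py; python3 - <<'E'
from plan import *
im=bot.read_camera('top'); cv2.imwrite('pics/t3.png',cv2.resize(im[185:305,215:345],None,fx=4.6,fy=4.6,interpolation=cv2.INTER_CUBIC))
E
```

```text
finger fix mm [  8.30526439 -11.19632403] z 0.04693481437220737 F fix [-13.95123171   0.74925523] 5.35
```

View pics/t3.png

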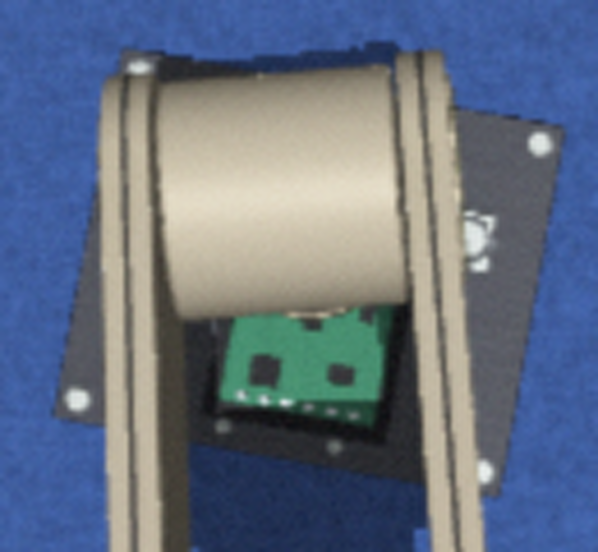

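Contact reached the stop (14 N, finger arrived where the closed strap's pin should be). Backing off, then checking in the scene view, with the nut path planned from there.

Emit:
servo_tool:
  steps:
    - {"x":-0.8,"y":-0.6,"z":0,"wx":0,"wy":0,"wz":0}
    - {"x":-2.0,"y":-1.4,"z":0,"wx":0,"wy":0,"wz":0}
    - {"x":-2.0,"y":-1.4,"z":0,"wx":0,"wy":0,"wz":0}
    - {"x":-2.0,"y":-1.4,"z":0,"wx":0,"wy":0,"wz":0}
  jaw: 1

```text
time: 5.8
tcp_pos: [0.5293, 0.0925, 0.0475]
eef_rot: [3.075, 0.641, 0.001]
contact_force: [1.1, 0.6, 0.3]
gripper_width: 0.004
finger_force: 0.0
```

```bash
python3 fine.py; cat >> plan.py <<'E'
def orbit(phis,r=36,z=.0495): return [[*W(30+r*np.cos(a),70+r*np.sin(a)),z] for a in phis]
E
python3 - <<'E'
from plan import *
im=bot.read_camera('scene'); cv2.imwrite('pics/s4.png',cv2.resize(im[160:345,260:430],None,fx=3.2,fy=3.2,interpolation=cv2.INTER_CUBIC))
P=[[*W(0,15),.0495]]+orbit(np.arange(4.4,.0,-.2))
print(tool(P)[:,:].tolist())
E
```

```text
finger fix mm [-13.28865062 -11.25300721] z 0.047531946540050635 F fix [0.98982766 0.82016783] 5.8
[[2.6, -1.4, -0.2], [5.3, -2.1, -0.2], [4.9, -2.7, -0.2], [4.7, -3.3, -0.2], [4.5, -4.1, -0.2], [4.6, -4.8, -0.2], [4.8, -5.5, -0.2], [5.1, -6.1, -0.2], [5.5, -6.7, -0.2], [6.0, -7.2, -0.2], [6.7, -7.5, -0.2], [7.3, -7.8, -0.2], [8.0, -7.9, -0.2], [8.8, -7.8, -0.2], [9.5, -7.6, -0.2], [10.1, -7.3, -0.2], [10.7, -6.8, -0.2], [11.1, -6.3, -0.2], [11.5, -5.7, -0.2], [11.7, -5.0, -0.2], [11.7, -4.2, -0.2], [11.7, -3.5, -0.2], [11.5, -2.8, -0.2]]
```

View pics/s4.png

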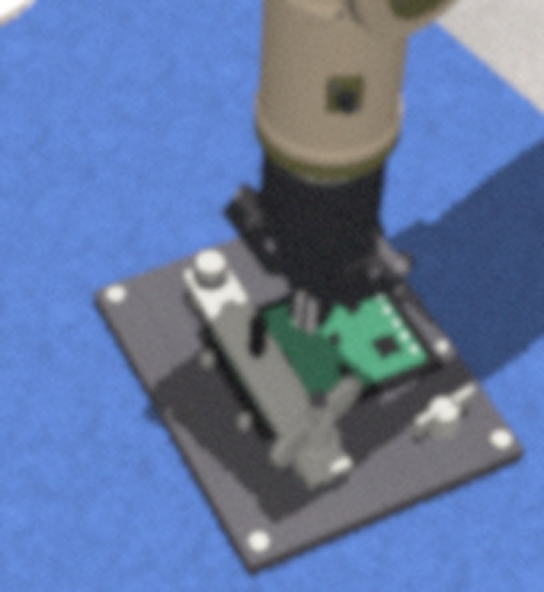

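The strap is closed along the fixture with its slot round the stud. The spare nut at (446,407) looks turned slightly, probably brushed by the strap's end. Now the first long stroke of the wing nut.

Emit:
servo_tool:
  steps:
    - {"x":2.6,"y":-1.4,"z":-0.2,"wx":0,"wy":0,"wz":0}
    - {"x":5.3,"y":-2.1,"z":-0.2,"wx":0,"wy":0,"wz":0}
    - {"x":4.9,"y":-2.7,"z":-0.2,"wx":0,"wy":0,"wz":0}
    - {"x":4.7,"y":-3.3,"z":-0.2,"wx":0,"wy":0,"wz":0}
    - {"x":4.5,"y":-4.1,"z":-0.2,"wx":0,"wy":0,"wz":0}
    - {"x":4.6,"y":-4.8,"z":-0.2,"wx":0,"wy":0,"wz":0}
    - {"x":4.8,"y":-5.5,"z":-0.2,"wx":0,"wy":0,"wz":0}
    - {"x":5.1,"y":-6.1,"z":-0.2,"wx":0,"wy":0,"wz":0}
    - {"x":5.5,"y":-6.7,"z":-0.2,"wx":0,"wy":0,"wz":0}
    - {"x":6.0,"y":-7.2,"z":-0.2,"wx":0,"wy":0,"wz":0}
    - {"x":6.7,"y":-7.5,"z":-0.2,"wx":0,"wy":0,"wz":0}
    - {"x":7.3,"y":-7.8,"z":-0.2,"wx":0,"wy":0,"wz":0}
    - {"x":8.0,"y":-7.9,"z":-0.2,"wx":0,"wy":0,"wz":0}
    - {"x":8.8,"y":-7.8,"z":-0.2,"wx":0,"wy":0,"wz":0}
    - {"x":9.5,"y":-7.6,"z":-0.2,"wx":0,"wy":0,"wz":0}
    - {"x":10.1,"y":-7.3,"z":-0.2,"wx":0,"wy":0,"wz":0}
    - {"x":10.1,"y":-7.3,"z":-0.2,"wx":0,"wy":0,"wz":0}
  jaw: 1

```text
time: 7.55
tcp_pos: [0.5937, 0.1997, 0.0495]
eef_rot: [-3.076, -0.64, -0.002]
contact_force: [-0.7, -0.5, -0.2]
gripper_width: 0.001
finger_force: 0.0
```

```bash
python3 fine.py; python3 - <<'E'
from plan import *
im=bot.read_camera('scene'); cv2.imwrite('pics/s5.png',cv2.resize(im[160:345,260:430],None,fx=3.2,fy=3.2,interpolation=cv2.INTER_CUBIC))
s=bot.observe();v=R.T@(s['tcp_pos'][:2]-c)*1000-[30,70];print('phi',np.arctan2(v[1],v[0]),np.hypot(*v))
print(tool(orbit(np.arange(1.4,-.9,-.2))).tolist())
E
```

```text
finger fix mm [ 29.45577647 106.24569129] z 0.04946831459342544 F fix [-0.61717523 -0.5872752 ] 7.55
phi 1.5969180511252439 36.131912137607706
[[0.5, 0.5, -0.0], [1.0, 1.0, -0.0], [1.4, 1.6, -0.0], [1.6, 2.3, -0.0], [1.6, 3.0, -0.0], [1.6, 3.8, -0.0], [1.3, 4.4, -0.0], [1.0, 5.1, -0.0], [0.5, 5.6, -0.0], [-0.0, 6.1, -0.0], [-0.7, 6.4, -0.0], [-1.4, 6.6, -0.0]]
```

View pics/s5.png

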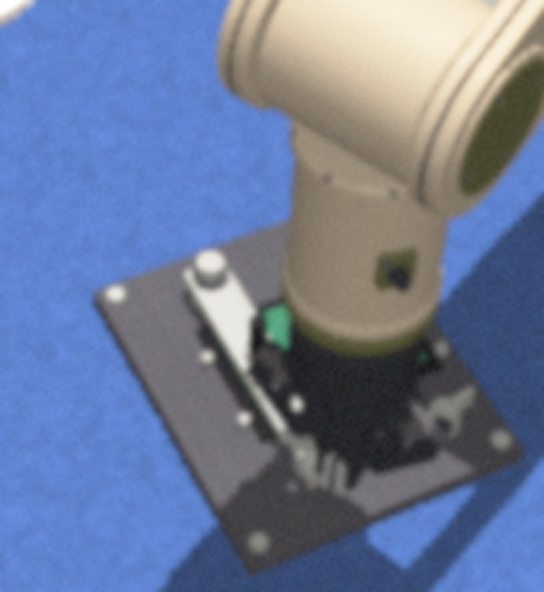

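The fingertip is at (335,470) in the crop, beyond the nut, with a wing ahead of it. Continuing the orbit.

Emit:
servo_tool:
  steps:
    - {"x":0.5,"y":0.5,"z":0,"wx":0,"wy":0,"wz":0}
    - {"x":1.0,"y":1.0,"z":0,"wx":0,"wy":0,"wz":0}
    - {"x":1.4,"y":1.6,"z":0,"wx":0,"wy":0,"wz":0}
    - {"x":1.6,"y":2.3,"z":0,"wx":0,"wy":0,"wz":0}
    - {"x":1.6,"y":3.0,"z":0,"wx":0,"wy":0,"wz":0}
    - {"x":1.6,"y":3.8,"z":0,"wx":0,"wy":0,"wz":0}
    - {"x":1.3,"y":4.4,"z":0,"wx":0,"wy":0,"wz":0}
    - {"x":1.0,"y":5.1,"z":0,"wx":0,"wy":0,"wz":0}
    - {"x":0.5,"y":5.6,"z":0,"wx":0,"wy":0,"wz":0}
    - {"x":0.0,"y":6.1,"z":0,"wx":0,"wy":0,"wz":0}
    - {"x":0.0,"y":6.1,"z":0,"wx":0,"wy":0,"wz":0}
  jaw: 1

```text
time: 8.7
tcp_pos: [0.6164, 0.1428, 0.0493]
eef_rot: [3.075, 0.64, -0.001]
contact_force: [-0.0, -0.6, -0.6]
gripper_width: 0.0
finger_force: 0.0
```

```bash
cat > nxt.py <<'E'
from plan import *
s=bot.observe();v=R.T@(s['tcp_pos'][:2]-c)*1000-[30,70];a=np.arctan2(v[1],v[0]);t=np.array([np.sin(a),-np.cos(a)])
F=R.T@s['contact_force'][:2]
print('phi',a,np.hypot(*v),'drag',-F@t,'F',s['contact_force'],s['time'])
print(tool(orbit(a-np.arange(.1,1.01,.1))).tolist())
E
python3 nxt.py
```

```text
phi -0.4390507563179637 36.010476397388196 drag -0.5155564560353045 F [-0.03672952 -0.61165537 -0.6031962 ] 8.7
[[-0.3, 0.2, -0.0], [-0.7, 0.3, -0.0], [-1.0, 0.4, -0.0], [-1.4, 0.5, -0.0], [-1.7, 0.5, -0.0], [-2.1, 0.5, -0.0], [-2.4, 0.4, -0.0], [-2.8, 0.4, -0.0], [-3.1, 0.2, -0.0], [-3.5, 0.1, -0.0]]
```

```bash
python3 - <<'E'
from plan import *
s=bot.observe();a0=-.439
for i in range(13):
    a=a0-.3*i; s['tcp_pos']=np.array(orbit([a])[0]); print(round(a,2),tool(orbit(a-np.array([.1,.2,.3])),s)[:,:2].tolist())
E
```

```text
-0.44 [[-0.3, 0.2], [-0.7, 0.3], [-1.0, 0.4]]
-0.74 [[-0.4, 0.1], [-0.7, 0.1], [-1.1, 0.1]]
-1.04 [[-0.4, -0.0], [-0.7, -0.1], [-1.0, -0.2]]
-1.34 [[-0.3, -0.1], [-0.6, -0.3], [-0.9, -0.5]]
-1.64 [[-0.3, -0.2], [-0.5, -0.5], [-0.7, -0.8]]
-1.94 [[-0.2, -0.3], [-0.3, -0.6], [-0.5, -1.0]]
-2.24 [[-0.1, -0.3], [-0.1, -0.7], [-0.2, -1.1]]
-2.54 [[0.0, -0.4], [0.1, -0.7], [0.2, -1.1]]
-2.84 [[0.1, -0.3], [0.3, -0.7], [0.5, -1.0]]
-3.14 [[0.2, -0.3], [0.5, -0.6], [0.7, -0.8]]
-3.44 [[0.3, -0.2], [0.6, -0.4], [0.9, -0.5]]
-3.74 [[0.3, -0.1], [0.7, -0.2], [1.0, -0.2]]
-4.04 [[0.4, -0.0], [0.7, 0.0], [1.1, 0.1]]
```

Emit:
servo_tool:
  steps:
    - {"x":-0.3,"y":0.2,"z":0,"wx":0,"wy":0,"wz":0}
    - {"x":-0.7,"y":0.3,"z":0,"wx":0,"wy":0,"wz":0}
    - {"x":-1.0,"y":0.4,"z":0,"wx":0,"wy":0,"wz":0}
  jaw: 1

```text
time: 9.0
tcp_pos: [0.609, 0.1363, 0.0494]
eef_rot: [-3.075, -0.641, -0.0]
contact_force: [0.9, 1.6, -0.1]
gripper_width: -0.001
finger_force: 0.7
```

Emit:
servo_tool:
  steps:
    - {"x":-0.4,"y":0.1,"z":0,"wx":0,"wy":0,"wz":0}
    - {"x":-0.7,"y":0.1,"z":0,"wx":0,"wy":0,"wz":0}
    - {"x":-1.1,"y":0.1,"z":0,"wx":0,"wy":0,"wz":0}
  jaw: 1

```text
time: 9.3
tcp_pos: [0.5994, 0.1308, 0.0494]
eef_rot: [3.075, 0.641, 0.001]
contact_force: [2.0, 0.1, -0.3]
gripper_width: 0.004
finger_force: 0.6
```

Emit:
servo_tool:
  steps:
    - {"x":-0.4,"y":0,"z":0,"wx":0,"wy":0,"wz":0}
    - {"x":-0.7,"y":-0.1,"z":0,"wx":0,"wy":0,"wz":0}
    - {"x":-1.0,"y":-0.2,"z":0,"wx":0,"wy":0,"wz":0}
  jaw: 1

```text
time: 9.6
tcp_pos: [0.5894, 0.1287, 0.0494]
eef_rot: [3.076, 0.641, 0.0]
contact_force: [1.8, 0.8, -0.3]
gripper_width: -0.001
finger_force: 0.8
```

Emit:
servo_tool:
  steps:
    - {"x":-0.3,"y":-0.1,"z":0,"wx":0,"wy":0,"wz":0}
    - {"x":-0.6,"y":-0.3,"z":0,"wx":0,"wy":0,"wz":0}
    - {"x":-0.9,"y":-0.5,"z":0,"wx":0,"wy":0,"wz":0}
  jaw: 1

```text
time: 9.9
tcp_pos: [0.579, 0.1297, 0.0493]
eef_rot: [3.075, 0.641, -0.0]
contact_force: [1.2, -0.8, 0.7]
gripper_width: -0.0
finger_force: 0.7
```

Emit:
servo_tool:
  steps:
    - {"x":-0.3,"y":-0.2,"z":0,"wx":0,"wy":0,"wz":0}
    - {"x":-0.5,"y":-0.5,"z":0,"wx":0,"wy":0,"wz":0}
    - {"x":-0.7,"y":-0.8,"z":0,"wx":0,"wy":0,"wz":0}
  jaw: 1

```text
time: 10.2
tcp_pos: [0.5694, 0.1343, 0.0493]
eef_rot: [3.075, 0.641, -0.0]
contact_force: [1.6, -1.6, -0.0]
gripper_width: 0.002
finger_force: 0.6
```

Emit:
servo_tool:
  steps:
    - {"x":-0.2,"y":-0.3,"z":0,"wx":0,"wy":0,"wz":0}
    - {"x":-0.3,"y":-0.6,"z":0,"wx":0,"wy":0,"wz":0}
    - {"x":-0.5,"y":-1.0,"z":0,"wx":0,"wy":0,"wz":0}
  jaw: 1

```text
time: 10.5
tcp_pos: [0.5614, 0.1412, 0.0494]
eef_rot: [3.075, 0.64, 0.001]
contact_force: [10.3, -9.3, -3.1]
gripper_width: 0.0
finger_force: 5.7
```

Emit:
servo_tool:
  steps:
    - {"x":-0.1,"y":-0.2,"z":0,"wx":0,"wy":0,"wz":0}
    - {"x":-0.1,"y":-0.4,"z":0,"wx":0,"wy":0,"wz":0}
    - {"x":-0.1,"y":-0.4,"z":0,"wx":0,"wy":0,"wz":0}
  jaw: 1

```text
time: 10.8
tcp_pos: [0.5608, 0.1417, 0.0497]
eef_rot: [3.071, 0.638, 0.006]
contact_force: [12.1, -15.8, -4.9]
gripper_width: 0.001
finger_force: 8.6
```

```bash
python3 nxt.py
```

```text
phi -2.2505376875189373 34.59608075227879 drag 19.88052068367862 F [ 12.09422483 -15.80511735  -4.87013865] 10.8
[[-0.2, -0.3, 0.0], [-0.3, -0.7, 0.0], [-0.3, -1.0, 0.0], [-0.3, -1.4, 0.0], [-0.2, -1.7, 0.0], [-0.1, -2.1, 0.0], [0.0, -2.4, 0.0], [0.2, -2.7, 0.0], [0.4, -3.1, 0.0], [0.6, -3.3, 0.0]]
```

A hard stop at 20 N of tangential force. Backing off, rising and moving aside to check.

Emit:
servo_tool:
  steps:
    - {"x":0.4,"y":0.7,"z":0,"wx":0,"wy":0,"wz":0}
    - {"x":0.7,"y":1.3,"z":0,"wx":0,"wy":0,"wz":0}
    - {"x":0.7,"y":1.3,"z":0,"wx":0,"wy":0,"wz":0}
    - {"x":0.7,"y":1.3,"z":-4,"wx":0,"wy":0,"wz":0}
    - {"x":0.7,"y":1.3,"z":-8,"wx":0,"wy":0,"wz":0}
    - {"x":0.7,"y":1.3,"z":-14,"wx":0,"wy":0,"wz":0}
    - {"x":-15,"y":32,"z":-16,"wx":0,"wy":0,"wz":0}
    - {"x":-15,"y":32,"z":-16,"wx":0,"wy":0,"wz":0}
    - {"x":-15,"y":32,"z":-16,"wx":0,"wy":0,"wz":0}
    - {"x":-15,"y":32,"z":-16,"wx":0,"wy":0,"wz":0}
    - {"x":-15,"y":32,"z":-16,"wx":0,"wy":0,"wz":0}
    - {"x":-15,"y":32,"z":-16,"wx":0,"wy":0,"wz":0}
    - {"x":-15,"y":32,"z":-16,"wx":0,"wy":0,"wz":0}
    - {"x":-15,"y":32,"z":-16,"wx":0,"wy":0,"wz":0}
    - {"x":-15,"y":32,"z":-16,"wx":0,"wy":0,"wz":0}
    - {"x":-15,"y":32,"z":-16,"wx":0,"wy":0,"wz":0}
  jaw: 1

```text
time: 12.4
tcp_pos: [0.5488, -0.2072, 0.2089]
eef_rot: [-3.074, -0.642, 0.001]
contact_force: [0.5, 0.1, 0.3]
gripper_width: 0.002
finger_force: 0.0
```

```bash
python3 - <<'E'
from plan import *
a=bot.read_camera('top');b=bot.read_camera('scene')
f=lambda i,h,w,x,y:cv2.resize(i[y:y+h,x:x+w],(400,370),interpolation=cv2.INTER_CUBIC)
cv2.imwrite('pics/f6.png',np.hstack([f(a,120,130,215,185),f(b,130,140,285,215)]))
s=bot.observe();print(s['tcp_pos'],s['contact_force'],s['time'])
E
```

```text
[ 0.54902555 -0.20686503  0.20900162] [ 0.01285465  0.22558938 -0.46180265] 12.5
```

View pics/f6.png

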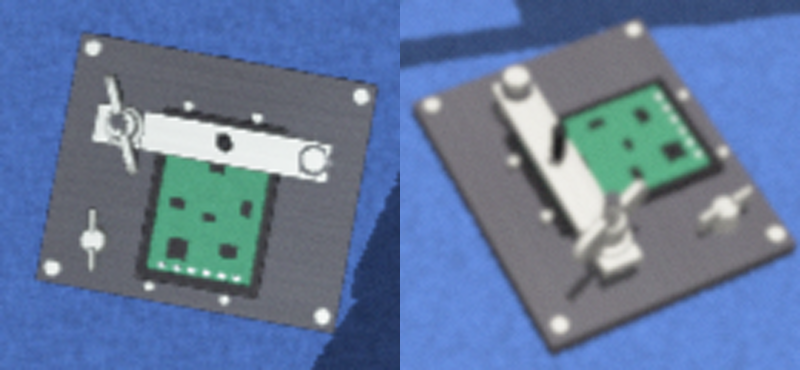

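The strap is closed with the slot home and the board is in place. The nut's wings lie almost as at the start, which fits about one full turn, so I'm comparing its height before and after.

```bash
python3 - <<'E'
from plan import *
a=cv2.imread('pics/scene0.png');b=bot.read_camera('scene');cv2.imwrite('pics/scene7.png',b)
f=lambda i:cv2.resize(i[265:325,330:390],(400,400),interpolation=cv2.INTER_CUBIC)
cv2.imwrite('pics/f8.png',np.hstack([f(a),f(b)]))
for z,w in ((.058,.357),(.063,.357)):
    for ang in (w,w+np.pi): print(z,((proj('scene',[*W(30+40*np.cos(ang),70+40*np.sin(ang)),z+.013])-[330,265])*400/60).round())
d=bot.cut_out('scene','wing_tip')
print([(x['confidence'],x['box']) for x in d[:2]])
bot.read_camera('top')
for x in bot.cut_out('top','spare_nut')[:2]: print('spare',x['confidence'],x['box'])
E
```

```text
0.058 [ 88. 249.]
0.058 [267.  87.]
0.063 [ 89. 239.]
0.063 [268.  78.]
[(0.57, [347.3, 280.8, 23.2, 28.6])]
spare 0.41 [240.0, 252.8, 10.9, 14.6]
```

View pics/f8.png

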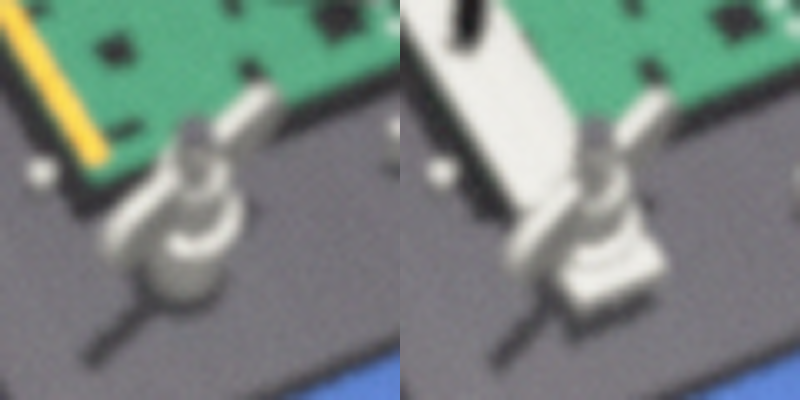

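```bash
python3 -c "
from workcell import bot
print(bot.hand_in())"
```

```text
the job is handed in; nothing more can be done
None
```

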